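# Feel out the concealed catch of the display riser and pop its battery tray

### The job

The battery tray of the low grey display riser is held by a concealed push catch: of the four identical round caps set flush in its top, one gives when pressed and the others are solid blanks. Feel across the caps with the fingertips, press the one that gives fully down so that the tray springs out of the front by itself, then let the cap come up again. Lift nothing, do not touch the tray, and leave the candles on the riser and the things round it where they stand.

Things in the scene. Friction and masses are not known exactly. Their poses are not given: they have to be found in the camera images.
- riser: low plain grey display riser fixed to the counter: 220 mm deep (its x), 400 mm wide (its y), 90 mm high. Origin at the centre of its underside, z up; its -x side is the front, facing roughly to the robot. A row of four round caps is set in the front half of its flat top; the strip behind them (x about +0.068) carries the candles
- cap_row (a point): middle of the row of caps, level with their tops; axes as the riser's. Caps at y = +0.117, +0.039, -0.039, -0.117 from here, each 55 mm across in a 58 mm opening, its top 2 mm below the panel (88 mm over the counter). All look alike: three are rigid blanks, one (another each time) is the push catch
- release (a joint): travel of the one cap that is the push catch, m: 0 up (at rest), 0.008 fully down. Sprung: it starts to give at 2 N and is fully down at about 6 N, then meets a hard stop; it comes up again when let go. It frees the tray between 5 and 6 mm
- tray: battery tray in the front of the riser: grey front panel 202 mm wide, 46 mm high, flush with the riser's front when shut, four battery cells behind it. Its frame coincides with the riser's frame when shut; once freed, a spring pushes it out by itself 45 mm along the riser's -x and it stays out
- tealight_0: tealight candle, 38 mm across, 18 high, on the rear strip of the riser's top (loose, origin at the middle of its underside)
- tealight_1: tealight candle, 38 mm across, 18 high, on the rear strip of the riser's top (loose, origin at the middle of its underside)
- tealight_2: tealight candle, 38 mm across, 18 high, on the rear strip of the riser's top (loose, origin at the middle of its underside)
- jigger: steel double-cone jigger, 43 mm across, 73 high, on the counter right of the riser (loose, origin at the middle of its underside)
- tumbler: clear glass tumbler, 78 mm across, 92 high, on the counter right of the riser (loose, origin at the middle of its underside)
- lime: green lime, about 50 x 42 x 42 mm, on the counter left of the riser (loose, origin at the middle of its underside)
- cup: small metal cup, 65 mm across, 57 high, on the counter left of the riser (loose, origin at the middle of its underside)

How it is judged (in metres and radians):
On the way:
1. the cap that gives is pressed down with the fingers (value of joint release above 0.0045 m and contact force between the fingers and anything else above 0.5 N), for 0.04 s.
At the end, for the whole second after the job is handed in: the battery tray stands at least 35 mm out of the riser's front and is at rest, the catch cap is up again (within 2 mm), and candles, jigger, tumbler, lime and cup are within 20 mm of where they stood (x of tray in the frame of riser below -0.035 m and value of joint release below 0.002 m and linear speed of tray below 0.01 m/s and distance of each of tealight_0, tealight_1, tealight_2, jigger, tumbler, lime, cup from where it was at the start of the episode below 0.02 m); the robot touches nothing.
It fails at once if the tray is touched by the robot (more than 1 N): pulled, pried or pushed (contact force between any of the fingers, the arm and tray above 1 N).
It fails at once if a bystander is lifted, carried or pushed more than 20 mm (distance of any of tealight_0, tealight_1, tealight_2, jigger, tumbler, lime, cup from where it was at the start of the episode above 0.02 m).
It also fails if it takes over 45 s, if anything falls off the work surface, if the arm or the gripper's body presses on something with over 40 N, if the wrist force passes 120 N, or if a joint passes its speed limit or range.

### The arm

A 6-joint arm with a two-finger parallel gripper is mounted at the origin on the work surface; the furniture and walls round the work are solid. World frame = base frame: x ahead of the robot, y to its left, z up, the work surface at z = 0. Lengths are in m, angles in degrees, forces in N, time in s.
With the tool pointing down it reaches from about 0.375 to 0.9 m from the base axis. Payload 3.1 kg.
Tool frame: the origin (TCP) lies at the very end of the fingers, on their centre line; the grasp point (between the pads) lies 19 mm behind it; z points along the fingers, y is the line along which they close (so a half turn about z gives the same grasp; the last joint's range is limited). The gripper opens to 87 mm and grips with 3 to 60 N. Pads are 19 mm wide; open, the fingers measure 117 mm over their backs; the gripper's body (75 mm by 190 mm) begins 51 mm behind the grasp point.
Start: joints at [-73.94, 30.224, 82.088, -0, 67.689, -10.227], TCP at [0.277, -0.56, 0.223] pointing down, gripper open.
Joint ranges: [-176.69, 176.69], [-43.24, 126.21], [12.49, 139.97], [-82, 262], [0, 151.66], [-163.58, 163.58]. Speed limits (degrees/s): [159.86, 159.86, 180, 180, 180, 180].

### API

Orientations are given as a 3x3 rotation matrix whose columns are the frame's x, y, z axes.
In Python, from rig import bot gives the robot as it stands.
- The arm moves only by the tool move_arm, never from a script. Its argument "increments" is a list of rows, each an object with "xyz": the shift along the tool's x, y, z in mm, a list of three; "roll": the turn about the tool's z in rad; "grip": the opening in per cent of the stroke, from 0 (shut) to 100 (fully open). A call has 1 to 5 rows; each row shifts and turns the commanded pose from where the row before left it, along the tool's axes as they then stand; what a row does not reach is not made up. A row lasts 1/12 s, in which the tool goes at most 41.7 mm and 7.16 degrees, less where a joint would pass 70% of its speed; a pose out of reach is approached as far as the arm can. A call is refused whole if a number of a shift passes 41.7 or a number of a turn 0.125, either way. A call with a gripper value outside its range is refused whole. The fingers move at their own pace and stop on an object; the grip force is fixed at half the most. Time passes only in rows, so rows that do not move let the fingers close. It gives the time, the measured TCP pose, the force, the opening and the grip force at its end, in the units of the state.
- bot.read_state(): the state, without advancing time (a new reading comes with each control period).
- bot.capture(name): name is "scene" or "side" or "wrist"; returns (picture, depth): 420x560x3 uint8, red, green, blue; 420x560 float32, m along the optical axis (not along the pixel's ray), 0 where there is no reading.
- bot.camera_model(name): a dict with "intrinsics" (3x3 intrinsics, pixels), "rvec" (rotation vector, rad) and "tvec" (3), from world to camera coordinates, as OpenCV has them; the wrist camera has in their place "tool_from_camera" (4x4, takes a point from camera to tool coordinates, whose origin is the TCP and whose axes are the flange's). Camera axes: x right, y down, z forward; pixel columns grow to the right and rows downward; lengths in m; the calibration is good to about 2 mm. A picture is of the moment at which its call begins: read the wrist's pose just before it. camera_model takes no time and is no camera call.
- bot.hand_in(): hands the job in; it is judged then, once.
Trained networks look in the newest picture that a camera, given by its name, has taken for a name from the list of things; names that differ only in an ending like _2 or _b are one class to them, and where a whole thing is asked for, a point or a joint stands for the part that bears it (a point fixed in the world has none). Each returns a list of dicts, best first, with "conf" (0 to 1); they miss things now and then, are a little off and sometimes report something else, mostly with a low value. They report only what shows in the picture. A call takes as long as a camera call.
- bot.spot_in(label, camera): "at" ([x, y, z] in m, in the coordinates of the camera as it stood for that picture, good to about 4 mm: the middle of the surface that is visible of it).
- bot.trace(label, camera): "mask" (420x560 bool, what is visible of it).
The state is a dict: "time_s": time; "joint_positions": joint angles; "qvel": joint speeds; "tau": joint torques, N m; "position": TCP position; "tcp_rot": TCP orientation; "force": force on the tool from outside, world axes, zero at the start; "moment": the same for the moment, N m; "opening": opening from 0.0 (shut) to 1.0 (fully open); "grasp_force": force on a finger pad.
Only numpy, scipy, OpenCV 4.12 (cv2) and the standard library are available. Lean on these libraries where they do the work, as an engineer would, in place of code of your own. Each camera call takes 0.05 s, during which the arm holds its last target. There are 200 camera calls.

## Working session

There is one attempt and no reset: what is moved stays moved. The work goes in short steps, Python scripts to look and compute and a tool call to move; the robot and the scene stay as the last step left them, time stands still between calls to the robot, and variables do not carry over. Pictures are saved under pics/ and viewed, at most 10 in all, crops included, and the job is handed in when it is done.

Besides the shell and the picture viewer there is one more tool, called after ">>>" as name(argument=value, ...) on one line, values as JSON. move_arm: Moves the arm, as the interface text tells. Its arguments: {"type":"object","properties":{"increments":{"type":"array"}},"required":["increments"]}

```bash
mkdir -p pics; python3 - <<'E'
from rig import bot
import cv2,numpy as np
s=bot.read_state();print(s['time_s'],s['position'],s['tcp_rot'],s['force'],s['opening'])
a,d=bot.capture('scene');cv2.imwrite('pics/a.png',a[:,:,::-1])
np.save('d.npy',d)
m=bot.camera_model('scene');R=cv2.Rodrigues(np.array(m['rvec'],float))[0];t=np.array(m['tvec']).ravel()
K=np.array(m['intrinsics']);np.savez('cam.npz',R=R,t=t,K=K)
for l in ['riser','cap_row','release','tealight_0','jigger','tumbler','lime','cup','tray']:
  for o in bot.spot_in(l,'scene')[:4]:
    p=np.array(o['at']);print(l,round(o['conf'],2),(R.T@(p-t)).round(3),(K@p/p[2])[:2].round())
E
```

```text
0.0 [ 0.27660628 -0.5596509   0.22157858] [[ 8.96570818e-01  4.42899975e-01 -6.17335681e-04]
 [ 4.42900264e-01 -8.96568552e-01  2.04618085e-03]
 [ 3.52769688e-04 -2.10796417e-03 -9.99997716e-01]] [ 0.49585687 -0.2733136   0.06622387] 1.000554190272201
riser 0.76 [0.535 0.136 0.089] [233. 240.]
cap_row 0.75 [0.538 0.138 0.087] [232. 240.]
release 0.5 [0.527 0.161 0.084] [227. 247.]
tealight_0 0.64 [0.657 0.257 0.098] [169. 229.]
tealight_0 0.61 [0.535 0.139 0.086] [232. 241.]
tealight_0 0.47 [ 0.598 -0.024  0.098] [268. 195.]
tealight_0 0.46 [0.626 0.083 0.104] [231. 205.]
lime 0.56 [0.404 0.39  0.037] [173. 341.]
lime 0.47 [0.555 0.394 0.03 ] [144. 297.]
cup 0.68 [0.553 0.396 0.031] [144. 298.]
tray 0.77 [0.454 0.142 0.031] [249. 274.]
```

View pics/a.png

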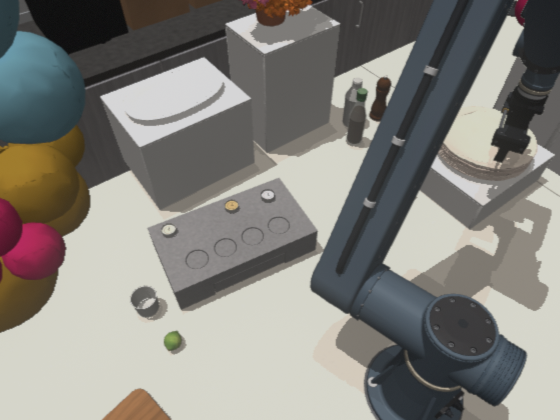

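The scene view shows the riser with caps near px (197,259), (225,247), (252,236) and (279,225). Three candles stand behind them, and the arm hides the right side of the riser.

```bash
python3 - <<'E'
import numpy as np
from rig import bot
c=np.load('cam.npz');R,t,K=c['R'],c['t'],c['K'];d=np.load('d.npy')
def ray(u,v,z):
  r=R.T@np.linalg.inv(K)@[u,v,1];o=-R.T@t;return o+r*(z-o[2])/r[2]
P=np.array([ray(u,v,.088) for u,v in [(197,259),(225,247.3),(252,236),(279,225.5)]]);print(P.round(3))
v=P[-1]-P[0];print(np.linalg.norm(v),np.degrees(np.arctan2(v[1],v[0])),P.mean(0))
# height map of depth
V,U=np.mgrid[0:420,0:560];X=np.linalg.inv(K)@np.stack([U.ravel(),V.ravel(),U.ravel()*0+1])*d.ravel()
W=(R.T@(X-t[:,None])).T.reshape(420,560,3)
for u,v in [(170,95),(280,40),(220,180),(490,130),(460,190),(360,115),(540,170),(197,259),(279,226),(25,250),(30,90),(350,200),(390,120)]: print(u,v,W[v,u].round(3))
E
```

```text
[[0.538 0.241 0.088]
 [0.527 0.165 0.088]
 [0.515 0.088 0.088]
 [0.502 0.01  0.088]]
0.2340179387741935 -98.95061571565327 [0.52045567 0.12628596 0.088     ]
170 95 [0.96  0.063 0.263]
280 40 [ 0.862 -0.257  0.368]
220 180 [ 0.817  0.014 -0.002]
490 130 [ 0.375 -0.673  0.162]
460 190 [ 0.295 -0.469  0.1  ]
360 115 [ 0.682 -0.443  0.13 ]
540 170 [ 0.218 -0.756  0.071]
197 259 [0.54  0.241 0.085]
279 226 [0.502 0.01  0.086]
25 250 [0.53  0.539 0.395]
30 90 [0.715 0.405 0.563]
350 200 [0.254 0.04  0.445]
390 120 [ 0.269 -0.037  0.574]
```

>>> move_arm(increments=[{"xyz": [14,-13,-5],"roll": 0,"grip": 0},{"xyz": [28,-26,-5],"roll": 0,"grip": 0},{"xyz": [28,-26,0],"roll": 0,"grip": 0},{"xyz": [28,-26,0],"roll": 0,"grip": 0},{"xyz": [28,-26,0],"roll": 0,"grip": 0}])

```text
time_s: 0.92
position: [0.3382, -0.3982, 0.2327]
tcp_rot: [[0.897, 0.442, 0.0], [0.442, -0.897, -0.0], [0.0, 0.0, -1.0]]
force: [0.4, -0.0, 0.4]
opening: 0.705
grasp_force: 0.0
```

>>> move_arm(increments=[{"xyz": [28,-26,0],"roll": 0,"grip": 0},{"xyz": [28,-26,0],"roll": 0,"grip": 0},{"xyz": [28,-26,0],"roll": 0,"grip": 0},{"xyz": [28,-26,0],"roll": 0,"grip": 0},{"xyz": [28,-26,0],"roll": 0,"grip": 0}])

```text
time_s: 1.33
position: [0.4063, -0.2194, 0.2329]
tcp_rot: [[0.897, 0.442, 0.001], [0.442, -0.897, -0.0], [0.0, 0.001, -1.0]]
force: [-0.3, 0.5, -0.2]
opening: 0.328
grasp_force: 0.0
```

>>> move_arm(increments=[{"xyz": [28,-26,0],"roll": 0,"grip": 0},{"xyz": [28,-26,0],"roll": 0,"grip": 0},{"xyz": [28,-26,0],"roll": 0,"grip": 0},{"xyz": [28,-26,0],"roll": 0,"grip": 0},{"xyz": [28,-20,0],"roll": 0,"grip": 0}])

```text
time_s: 1.75
position: [0.4762, -0.0454, 0.2328]
tcp_rot: [[0.896, 0.443, -0.0], [0.443, -0.896, 0.0], [-0.0, -0.001, -1.0]]
force: [0.9, -1.4, -0.0]
opening: 0.023
grasp_force: 0.0
```

>>> move_arm(increments=[{"xyz": [20,-14,0],"roll": 0,"grip": 0},{"xyz": [0,0,0],"roll": 0,"grip": 0},{"xyz": [0,0,20],"roll": 0,"grip": 0},{"xyz": [0,0,0],"roll": 0,"grip": 0}])

```text
time_s: 2.08
position: [0.4864, -0.0259, 0.2106]
tcp_rot: [[0.896, 0.444, -0.005], [0.444, -0.896, 0.001], [-0.004, -0.003, -1.0]]
force: [-0.8, 0.4, -0.6]
opening: 0.008
grasp_force: 0.0
```

```bash
python3 - <<'E'
from rig import bot
import cv2,numpy as np
s=bot.read_state();p=np.array(s['position']);T=np.array(s['tcp_rot']);print(p,s['force'],s['opening'])
a,d=bot.capture('wrist');m=bot.camera_model('wrist');K=np.array(m['intrinsics']);C=np.array(m['tool_from_camera'])
a=a[:,:,::-1].copy()
for q in [(.538,.241),(.527,.165),(.515,.088),(.502,.01)]:
  w=T.T@(np.r_[q,.088]-p);c=C[:3,:3].T@(w-C[:3,3]);u=(K@c/c[2])[:2];print(q,u.round(),c[2])
  cv2.drawMarker(a,tuple(int(x) for x in u),(0,0,255))
cv2.imwrite('pics/w.png',a)
E
```

```text
[ 0.48641138 -0.02594331  0.21061798] [-0.79737368  0.41750547 -0.62412659] 0.0076572133826810175
(0.538, 0.241) [10.  7.] 0.25225409605485516
(0.527, 0.165) [97. 67.] 0.26301306918066897
(0.515, 0.088) [179. 123.] 0.2741055115400526
(0.502, 0.01) [254. 176.] 0.28553142313300595
```

View pics/w.png

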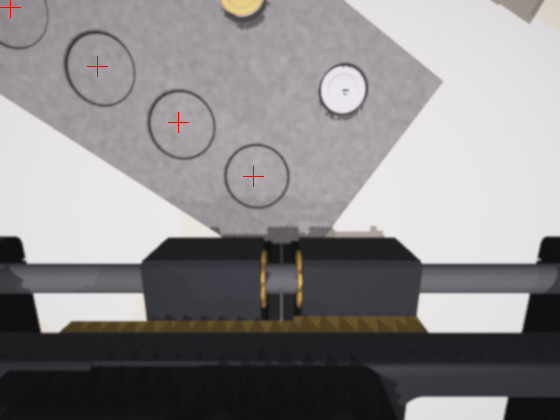

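The wrist view puts the predicted caps within about 2 mm of the drawn rings, with the nearest at (257,176). I'll move over the right-most cap and go down.

>>> move_arm(increments=[{"xyz": [15,-13,0],"roll": 0,"grip": 0},{"xyz": [15,-13,0],"roll": 0,"grip": 0},{"xyz": [0,0,35],"roll": 0,"grip": 0},{"xyz": [0,0,35],"roll": 0,"grip": 0},{"xyz": [0,0,25],"roll": 0,"grip": 0}])

```text
time_s: 2.55
position: [0.5033, 0.0095, 0.1167]
tcp_rot: [[0.897, 0.442, -0.0], [0.442, -0.897, -0.0], [-0.0, 0.0, -1.0]]
force: [0.3, 0.7, -0.0]
opening: 0.005
grasp_force: 0.0
```

>>> move_arm(increments=[{"xyz": [0,0,12],"roll": 0,"grip": 0},{"xyz": [0,0,4],"roll": 0,"grip": 0},{"xyz": [0,0,0],"roll": 0,"grip": 0},{"xyz": [0,0,0],"roll": 0,"grip": 0}])

```text
time_s: 2.88
position: [0.5044, 0.0094, 0.1024]
tcp_rot: [[0.897, 0.442, 0.001], [0.442, -0.897, -0.0], [0.001, 0.001, -1.0]]
force: [0.1, 0.1, 0.2]
opening: 0.007
grasp_force: 0.0
```

>>> move_arm(increments=[{"xyz": [0,0,8],"roll": 0,"grip": 0},{"xyz": [0,0,3],"roll": 0,"grip": 0},{"xyz": [0,0,1],"roll": 0,"grip": 0},{"xyz": [0,0,1],"roll": 0,"grip": 0},{"xyz": [0,0,0],"roll": 0,"grip": 0}])

```text
time_s: 3.3
position: [0.5037, 0.0102, 0.0886]
tcp_rot: [[0.897, 0.443, 0.0], [0.443, -0.897, -0.0], [0.0, 0.0, -1.0]]
force: [0.3, -1.0, 1.3]
opening: 0.004
grasp_force: 0.0
```

>>> move_arm(increments=[{"xyz": [0,0,1],"roll": 0,"grip": 0},{"xyz": [0,0,1],"roll": 0,"grip": 0},{"xyz": [0,0,0],"roll": 0,"grip": 0}])

```text
time_s: 3.55
position: [0.5038, 0.0101, 0.0884]
tcp_rot: [[0.896, 0.443, 0.001], [0.443, -0.896, -0.0], [0.001, 0.001, -1.0]]
force: [-3.9, 0.2, 14.4]
opening: 0.006
grasp_force: 7.0
```

14 N with no travel, so this one is a blank. On to the next.

>>> move_arm(increments=[{"xyz": [0,0,-13],"roll": 0,"grip": 0},{"xyz": [15,-21,0],"roll": 0,"grip": 0},{"xyz": [15,-21,0],"roll": 0,"grip": 0},{"xyz": [15,-22,0],"roll": 0,"grip": 0},{"xyz": [0,0,0],"roll": 0,"grip": 0}])

```text
time_s: 3.97
position: [0.5163, 0.0909, 0.1]
tcp_rot: [[0.895, 0.446, 0.002], [0.446, -0.895, 0.001], [0.002, -0.0, -1.0]]
force: [0.5, 0.5, 0.6]
opening: 0.008
grasp_force: 0.0
```

>>> move_arm(increments=[{"xyz": [0,0,8],"roll": 0,"grip": 0},{"xyz": [0,0,2],"roll": 0,"grip": 0},{"xyz": [0,0,1],"roll": 0,"grip": 0},{"xyz": [0,0,0],"roll": 0,"grip": 0}])

```text
time_s: 4.3
position: [0.5151, 0.0869, 0.0884]
tcp_rot: [[0.897, 0.441, -0.001], [0.441, -0.897, 0.001], [-0.001, -0.001, -1.0]]
force: [-1.2, 1.4, 3.2]
opening: 0.005
grasp_force: 1.6
```

>>> move_arm(increments=[{"xyz": [0,0,1],"roll": 0,"grip": 0},{"xyz": [0,0,1],"roll": 0,"grip": 0},{"xyz": [0,0,0],"roll": 0,"grip": 0}])

```text
time_s: 4.55
position: [0.5151, 0.0869, 0.0883]
tcp_rot: [[0.897, 0.441, -0.001], [0.441, -0.897, 0.001], [-0.0, -0.001, -1.0]]
force: [-3.7, 1.6, 18.4]
opening: 0.007
grasp_force: 8.9
```

Another blank.

>>> move_arm(increments=[{"xyz": [0,0,-13],"roll": 0,"grip": 0},{"xyz": [15,-21,0],"roll": 0,"grip": 0},{"xyz": [15,-21,0],"roll": 0,"grip": 0},{"xyz": [15,-22,0],"roll": 0,"grip": 0},{"xyz": [0,0,0],"roll": 0,"grip": 0}])

```text
time_s: 4.97
position: [0.5286, 0.1671, 0.0994]
tcp_rot: [[0.896, 0.444, 0.002], [0.444, -0.896, 0.001], [0.002, -0.0, -1.0]]
force: [0.4, 0.3, 0.5]
opening: 0.003
grasp_force: 0.0
```

>>> move_arm(increments=[{"xyz": [0,0,8],"roll": 0,"grip": 0},{"xyz": [0,0,2],"roll": 0,"grip": 0},{"xyz": [0,0,1],"roll": 0,"grip": 0},{"xyz": [0,0,0],"roll": 0,"grip": 0}])

```text
time_s: 5.3
position: [0.527, 0.1636, 0.0879]
tcp_rot: [[0.897, 0.441, -0.002], [0.441, -0.897, -0.0], [-0.002, -0.001, -1.0]]
force: [0.2, 0.2, 0.7]
opening: 0.009
grasp_force: 0.3
```

>>> move_arm(increments=[{"xyz": [0,0,1],"roll": 0,"grip": 0},{"xyz": [0,0,1],"roll": 0,"grip": 0},{"xyz": [0,0,0],"roll": 0,"grip": 0}])

```text
time_s: 5.55
position: [0.5273, 0.1638, 0.0865]
tcp_rot: [[0.897, 0.443, -0.001], [0.443, -0.897, -0.001], [-0.001, 0.0, -1.0]]
force: [-0.5, -1.5, 1.9]
opening: 0.003
grasp_force: 0.9
```

This one gives: 1.4 mm further down with only about 2 N. I'll press it fully.

>>> move_arm(increments=[{"xyz": [0,0,2],"roll": 0,"grip": 0},{"xyz": [0,0,2],"roll": 0,"grip": 0},{"xyz": [0,0,0],"roll": 0,"grip": 0}])

```text
time_s: 5.8
position: [0.5276, 0.1642, 0.0824]
tcp_rot: [[0.896, 0.443, -0.0], [0.443, -0.896, -0.001], [-0.0, 0.001, -1.0]]
force: [-2.1, -3.6, 5.1]
opening: 0.003
grasp_force: 2.3
```

>>> move_arm(increments=[{"xyz": [0,0,2],"roll": 0,"grip": 0},{"xyz": [0,0,2],"roll": 0,"grip": 0},{"xyz": [0,0,0],"roll": 0,"grip": 0},{"xyz": [0,0,0],"roll": 0,"grip": 0}])

```text
time_s: 6.13
position: [0.5279, 0.1645, 0.0802]
tcp_rot: [[0.896, 0.443, 0.001], [0.443, -0.896, -0.001], [0.001, 0.001, -1.0]]
force: [-4.3, -4.4, 15.6]
opening: 0.004
grasp_force: 7.7
```

At the hard stop (z 0.080). Releasing straight up.

>>> move_arm(increments=[{"xyz": [0,0,-10],"roll": 0,"grip": 0},{"xyz": [0,0,-25],"roll": 0,"grip": 0},{"xyz": [0,0,-35],"roll": 0,"grip": 0},{"xyz": [0,0,-35],"roll": 0,"grip": 0},{"xyz": [0,0,-20],"roll": 0,"grip": 0}])

```text
time_s: 6.55
position: [0.5297, 0.1657, 0.2069]
tcp_rot: [[0.897, 0.443, 0.006], [0.443, -0.897, 0.002], [0.006, 0.001, -1.0]]
force: [-0.1, 0.4, 0.1]
opening: 0.006
grasp_force: 0.0
```

>>> move_arm(increments=[{"xyz": [0,0,0],"roll": 0,"grip": 0},{"xyz": [0,0,0],"roll": 0,"grip": 0},{"xyz": [0,0,0],"roll": 0,"grip": 0},{"xyz": [0,0,0],"roll": 0,"grip": 0},{"xyz": [0,0,0],"roll": 0,"grip": 0}])

```text
time_s: 6.97
position: [0.5266, 0.1647, 0.2018]
tcp_rot: [[0.897, 0.443, -0.003], [0.443, -0.897, -0.0], [-0.003, -0.001, -1.0]]
force: [0.5, -0.3, -0.1]
opening: 0.003
grasp_force: 0.0
```

```bash
python3 - <<'E'
from rig import bot
import cv2,numpy as np
a,_=bot.capture('scene');b,_=bot.capture('side');print(bot.read_state()['force'])
i=np.hstack([a,b])[:,:,::-1];cv2.imwrite('pics/e.png',cv2.resize(i,(800,300),interpolation=cv2.INTER_AREA))
E
```

```text
[ 0.12288733 -0.32396737 -1.09813628]
```

View pics/e.png

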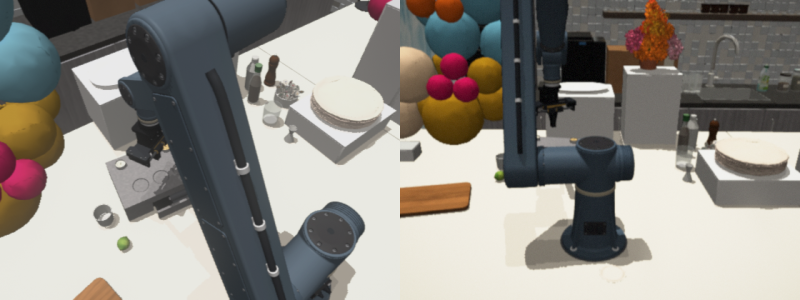

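The left (scene) half shows the tray front standing out near (175,205), partly behind the arm. The candles, cup and lime look unmoved. I'll check the travel with depth.

```bash
python3 - <<'E'
from rig import bot
import numpy as np
c=np.load('cam.npz');R,t,K=c['R'],c['t'],c['K']
a,d=bot.capture('scene')
V,U=np.mgrid[0:420,0:560]
def W(d):
  X=np.linalg.inv(K)@np.stack([U.ravel(),V.ravel(),U.ravel()*0+1])*d.ravel();return (R.T@(X-t[:,None])).T
x=np.array([.988,-.154]);y=np.array([.154,.988]);c0=np.array([.5205,.1263])
for n,D in (('before',np.load('d.npy')),('after',d)):
  w=W(D)[(D>0).ravel()];q=w[:,:2]-c0;a,b=q@x,q@y
  m=(abs(b)<.095)&(w[:,2]>.02)&(w[:,2]<.07)&(a<0)&(a>-.16)
  print(n,m.sum(),np.percentile(a[m],[1,5,20,50]).round(3))
E
```

```text
before 703 [-0.067 -0.066 -0.065 -0.064]
after 914 [-0.111 -0.111 -0.109 -0.088]
```

The tray front is 45 mm further out, so I'm handing in.

```bash
python3 -c "
from rig import bot
print(bot.hand_in())"
```

```text
the job is handed in; nothing more can be done
None
```

The push catch was the second cap from the left: I pressed it fully down and let go, the tray sprang out about 45 mm by itself (checked with the depth camera), and the job is handed in, though no verdict came back.

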